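Test a spring on the dial tester and sort it

ROBOT

A 6-joint arm with a two-finger parallel gripper is mounted at the origin on the work surface; the furniture and walls round the work are solid. World frame = base frame: x ahead of the robot, y to its left, z up, the work surface at z = 0. Lengths are in m, angles in rad, forces in N, time in s.
With the tool pointing down it reaches from about 0.15 to 0.775 m from the base axis. Payload 6.1 kg.
Tool frame: the origin (TCP) lies between the finger pads; the fingertips stand 14 mm ahead of it and the grasp point (between the pads) lies 5 mm behind it; z points along the fingers, x is the direction in which the jaws open and shut, and the axes are right-handed (so a half turn about z gives the same grasp; the last joint's range is limited). The gripper opens to 85 mm and grips with 20 to 120 N. Pads are 22 mm wide; open, the fingers measure 114 mm over their backs; the gripper's body (76 mm by 85 mm) begins 54 mm behind the grasp point. The pads swing forward as they close: fully open they stand 13 mm farther back than shut.
Start: joints at [1.29, 0.126, -0.04, 1.405, 0, 1.571], TCP at [0.145, 0.504, 0.245] pointing down, gripper open.
Joint ranges: [-2.72, 2.72], [-0.95, 1.95], [-1.27, 1.35], [-1.78, 2.02], [-1.46, 1.47], [-3.14, 3.14]. Speed limits (rad/s): [2.39, 2.39, 3.01, 3.14, 3.14, 3.14].

INTERFACE

Orientations are given as a rotation vector (axis times angle).
In Python, from rig import ctrl gives the robot as it stands. The module is installed in compiled form; this text tells all that it offers.
- The arm moves only by the tool step_arm, never from a script. Its argument "motion" is a list of rows, each an object with "xyz": the shift along the tool's x, y, z in m, a list of three; "yaw": the turn about the tool's z in degrees; "fingers": the opening, from 0 (shut) to 1 (fully open). In form: [{"xyz": [x, y, z], "yaw": yaw, "fingers": fingers}, ...]. A call has 1 to 10 rows; each row shifts and turns the commanded pose from where the row before left it, along the tool's axes as they then stand; what a row does not reach is not made up. A row lasts 1/8 s, in which the tool goes at most 62.5 mm and 10.7 degrees, less where a joint would pass 70% of its speed; a pose out of reach is approached as far as the arm can. A call is refused whole if a number of a shift passes 0.0625 or a number of a turn 10.7, either way. A call with a gripper value outside its range is refused whole. The fingers move at their own pace and stop on an object; the grip force is fixed at half the most. Time passes only in rows, so rows that do not move let the fingers close. It gives the time, the measured TCP pose, the force and the opening at its end, in the units of the state.
- ctrl.get_obs(): the state, without advancing time (a new reading comes with each control period).
- ctrl.grab_frame(name): name is "scene" or "top" or "wrist"; returns (picture, depth): 384x512x3 uint8, red, green, blue; 384x512 float32, m along the optical axis (not along the pixel's ray), 0 where there is no reading.
- ctrl.calibration(name): a dict with "fx", "fy", "cx", "cy" (pixels), "rvec" (rotation vector, rad) and "tvec" (3), from world to camera coordinates, as OpenCV has them. Camera axes: x right, y down, z forward; pixel columns grow to the right and rows downward; lengths in m; the calibration is good to about 2 mm. The wrist camera is an equidistant fisheye: a pixel r from the principal point sees the ray r / f radians off the axis. A picture is of the moment at which its call begins: read the wrist's pose just before it. calibration takes no time and is no camera call; for the wrist camera it gives the pose at the moment of the call.
- ctrl.job_done(): hands the job in, once; it reports no verdict.
The state is a dict: "clock": time; "joints": joint angles; "qvel": joint speeds; "effort": joint torques, N m; "position": TCP position; "tool_rot": TCP orientation; "wrist_force": force on the tool from outside, world axes, zero at the start; "moment": the same for the moment, N m; "opening": finger opening in m.
Only numpy, scipy, OpenCV 4.12 (cv2) and the standard library are available. Lean on these libraries where they do the work, as an engineer would, in place of code of your own. Each camera call takes 0.05 s, during which the arm holds its last target.

TASK

Stand the spring cartridge on the round steel plate of the spring tester and press its black cap gently straight down until the cap's lower edge stands in the red band on the gauge strips; hold it there for about a second without going past the band, then let it up completely while it stands on the plate. Read the red peak hand on the dial: if it stayed in the green sector, stand the spring upright on the middle of the blue tile, if in the red sector, on the middle of the red tile. Do not lean on the tester itself and leave the other things where they are.

Things in the scene. Friction and masses are not known exactly. Their poses are not given: they have to be found in the camera images.
- tester: Blue bench spring tester, fixed. Origin on the worktop under its load plate's centre; z up, x from the plate to the dial behind it. Base 22 mm high, from 53 mm before to 103 mm behind the origin, 58 mm to each side. The dial, a 92 mm disc, centre 78 mm behind the origin and 74 mm up, leans back and faces the robot; top 115 mm up.
- plate_top (a point): Centre of the upper face of the tester's round steel load plate, 50 mm above the worktop when empty; moves with the plate. The plate has a raised rim 4 mm high, inner diameter 66 mm, outer 74 mm; the spring stands inside it. The plate is sprung: it sinks 0.8 mm for each newton on it.
- load_hand (a joint): Thin black hand of the dial: the load now on the plate, 0.13 rad per newton (162.5 rad per metre of sink), 0 when empty; the standing spring's own weight (about 1.6 N) counts too. It turns clockwise.
- peak_hand (a joint): Broad red hand of the dial: pushed on by the black hand, it stays at the highest load reached; 0.13 rad per newton, 0 at the start. Red sector below 1.69 rad (13 N, straight up the dial), green sector above. Within 0.08 rad of the border either tile is right. Over 2.73 rad (21 N) overloads the tester.
- spring: Spring cartridge, 160 g, 60 mm high: brass base (flange 52 mm in diameter, 5 mm high; above it 38 mm, to 14 mm), open steel coil, black round cap 41 mm in diameter, 16 mm thick (44 to 60 mm up). Origin in the middle of the underside, z up. White gauge strips 44 mm high stand at its +x and -x sides, 24 mm from the axis: grip the cap on its +y and -y sides.
- cap_top (a point): Centre of the black cap's top, 60 mm above the spring's underside when free, 48 mm when its lower edge is in mid band (12 mm pressed in). It slides straight down; stop before 15 mm. The coil (0.4 N per mm) has a hidden pre-tension of 2 to 11 N, new each time: the cap yields only when pushed harder than that.
- band (a point): Middle of the red band, 3 mm high, that crosses both gauge strips; this point lies on the spring's axis, 32 mm above its underside.
- blue_tile: Blue glazed round tile, 78 mm in diameter, 10 mm thick, fixed on the worktop. Origin in the middle of its underside. For springs that pass (green sector).
- red_tile: Red clay round tile, 78 mm in diameter, 10 mm thick, fixed on the worktop. Origin in the middle of its underside. For weak springs (red sector).
- glaze_jar: Glass jar with green glaze, 96 mm in diameter, 153 mm high; origin under its centre. Leave alone.
- plaster_block: Rounded white plaster block 65 x 102 x 35 mm; origin under its centre. Leave alone.
- wood_wedge: Brown wood wedge 55 x 46 x 22 mm; origin under its centre. Leave alone.
- sanding_block: Dark grey sanding block 53 x 87 x 28 mm; origin under its centre. Leave alone.
There are look-alikes about, which are no part of the job. There is more than one size of the red_tile; the one meant has the size given above.

How it is judged:
On the way, in this order (a step that is already met when the one before it is completed fails the run):
1. the spring stands inside the rim of the load plate (horizontal distance between spring and plate_top below 0.009 m and z of spring in the frame of plate_top between -0.003 and 0.002 m and angle between spring's own z axis and vertical below 0.07 rad), for 0.2 s.
2. the cap's lower edge is held in the red band (12 mm pressed in, within 1.8 mm) while the spring stands on the plate (all of step 1 and z of cap_top in the frame of spring between 0.0462 and 0.0498 m), for 0.6 s.
3. the cap is let up fully and the spring is free, still standing on the plate (all of step 1 and z of cap_top in the frame of spring above 0.0585 m and contact force between the fingers and spring below 0.3 N), for 0.1 s.
At the end, for the whole second after the job is handed in: The spring stands upright and at rest, its centre within 22 mm of the tile's centre: on the blue tile if the red peak hand is in the green sector (over 1.69 rad), on the red tile if in the red sector (either is right within 0.08 rad of the border) (((horizontal distance between spring and blue_tile below 0.022 m and z of spring in the frame of blue_tile between 0.007 and 0.013 m and value of joint peak_hand above 1.61 rad) or (horizontal distance between spring and red_tile below 0.022 m and z of spring in the frame of red_tile between 0.007 and 0.013 m and value of joint peak_hand below 1.77 rad)) and angle between spring's own z axis and vertical below 0.08 rad and linear speed of spring below 0.02 m/s and contact force between the fingers and spring below 0.3 N); the robot touches nothing.
It fails at once if the cap is pressed in more than 15 mm, past the red band (z of cap_top in the frame of spring below 0.0448 m).
It fails at once if the tester is overloaded (over 21 N) (value of joint peak_hand above 2.73 rad).
It fails at once if the robot leans on the tester (over 6 N) (contact force between any of the arm, the fingers and tester above 6 N).
It fails at once if the jar, plaster block, wedge or sanding block is moved (distance of any of glaze_jar, plaster_block, wood_wedge, sanding_block from where it was at the start of the episode above 0.02 m).
It also fails if it takes over 61 s, if anything falls off the work surface, if the arm or the gripper's body presses on something with over 40 N, if the wrist force passes 120 N, or if a joint passes its speed limit or range.

## Working session

There is one attempt and no reset: what is moved stays moved. The work goes in short steps, Python scripts to look and compute and a tool call to move; the robot and the scene stay as the last step left them, time stands still between calls to the robot, and variables do not carry over. Pictures are saved under pics/ and viewed, and the job is handed in when it is done.

Besides the shell and the picture viewer there is one more tool, called after ">>>" as name(argument=value, ...), one argument or row to a line, values as JSON. step_arm: Moves the arm, as the interface text tells. Its arguments: {"type":"object","properties":{"motion":{"type":"array"}},"required":["motion"]}

```bash
mkdir -p pics; python3 - <<'E'
from rig import ctrl
import cv2,numpy as np
print(ctrl.get_obs())
for n in ("scene","top","wrist"):
    im,d=ctrl.grab_frame(n); print(n,{k:np.round(v,4) for k,v in ctrl.calibration(n).items()})
    cv2.imwrite(f"pics/{n}0.png",im[:,:,::-1]); np.save(f"pics/{n}0_d.npy",d)
E
```

```text
{'clock': 0.0, 'joints': array([ 1.28999792e+00,  1.26363537e-01, -4.06243671e-02,  1.40536726e+00,
       -2.68048128e-05,  1.57081236e+00]), 'qvel': array([ 0.00117509, -0.0009097 , -0.00150068, -0.0013826 , -0.00010662,
        0.00031569]), 'effort': array([-1.64595454e-03, -4.35915327e+01,  3.52924705e+01,  1.73818879e-02,
       -2.67079058e-04,  2.96377749e-07]), 'position': array([0.14539133, 0.50407046, 0.24452958]), 'tool_rot': array([ 2.50969654e+00,  1.88812123e+00, -1.93077926e-03]), 'wrist_force': array([0.18105771, 0.38119102, 0.31067727]), 'moment': array([-0.01147181,  0.03995621,  0.00603921]), 'opening': 0.08544411100743889}
scene {'fx': np.float64(372.3813), 'fy': np.float64(372.3813), 'cx': np.float64(257.3173), 'cy': np.float64(187.6379), 'rvec': array([ 2.0634, -0.7312,  0.4123]), 'tvec': array([-0.4667,  0.2031,  0.7657])}
top {'fx': np.float64(346.6219), 'fy': np.float64(346.6219), 'cx': np.float64(257.6917), 'cy': np.float64(188.3628), 'rvec': array([ 2.1606, -2.0418,  0.2323]), 'tvec': array([-0.1459,  0.521 ,  0.8227])}
wrist {'fx': np.float64(297.3186), 'fy': np.float64(297.3186), 'cx': np.float64(259.6419), 'cy': np.float64(194.3422), 'rvec': array([-2.2989, -1.7308, -0.2705]), 'tvec': array([-0.5233, -0.0406,  0.381 ])}
```

View pics/scene0.png

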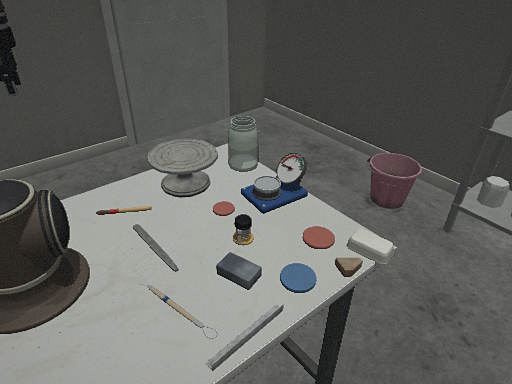

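View pics/top0.png

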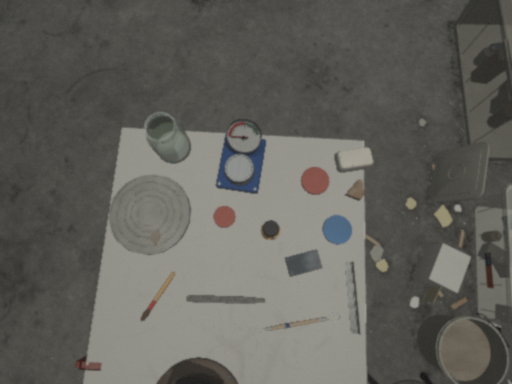

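View pics/wrist0.png

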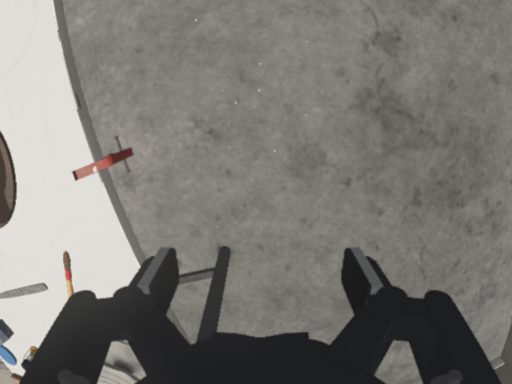

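```bash
cat > h.py <<'E'
import numpy as np,cv2
from rig import ctrl
def ray(n,uv,c=None):
    c=c or ctrl.calibration(n); R=cv2.Rodrigues(np.array(c['rvec'],float))[0]; t=np.array(c['tvec'],float)
    x=(uv[0]-c['cx'])/c['fx'];y=(uv[1]-c['cy'])/c['fy']
    if n=='wrist':
        r=np.hypot(x,y); s=np.sin(r)/r if r>0 else 1; d=np.array([x*s,y*s,np.cos(r)])
    else: d=np.array([x,y,1.])
    return -R.T@t, R.T@d
def onz(n,uv,z,c=None):
    o,d=ray(n,uv,c); return o+d*(z-o[2])/d[2]
def tri(n1,p1,n2,p2):
    o1,d1=ray(n1,p1);o2,d2=ray(n2,p2)
    d1/=np.linalg.norm(d1);d2/=np.linalg.norm(d2)
    A=np.stack([d1,-d2],1);s=np.linalg.lstsq(A,o2-o1,rcond=None)[0]
    a=o1+d1*s[0];b=o2+d2*s[1];return (a+b)/2,np.linalg.norm(a-b)
def proj(n,P,c=None):
    c=c or ctrl.calibration(n);R=cv2.Rodrigues(np.array(c['rvec'],float))[0]
    q=R@np.array(P,float)+c['tvec']
    if n=='wrist':
        r=np.hypot(q[0],q[1]);th=np.arctan2(r,q[2]);k=th/r if r>1e-9 else 1/q[2]
        return np.array([c['cx']+c['fx']*q[0]*k,c['cy']+c['fy']*q[1]*k])
    return np.array([c['cx']+c['fx']*q[0]/q[2],c['cy']+c['fy']*q[1]/q[2]])
E
python3 - <<'E'
from h import *
for n in ("top","scene"):
    im=cv2.imread(f"pics/{n}0.png");hsv=cv2.cvtColor(im,cv2.COLOR_BGR2HSV)
    H,S,V=cv2.split(hsv)
    M={'red':(((H<8)|(H>172))&(S>90)&(V>60)),'blue':((H>98)&(H<125)&(S>110)&(V>40)),'black':(V<45)}
    for k,m in M.items():
        cs,_=cv2.findContours(m.astype(np.uint8),cv2.RETR_EXTERNAL,cv2.CHAIN_APPROX_NONE)
        for c in cs:
            a=cv2.contourArea(c)
            if 60<a<6000 and len(c)>5:
                (u,v),ax,_=cv2.fitEllipse(c); z={'red':.01,'blue':.01,'black':.06}[k]
                P=onz(n,(u,v),z)
                if -.8<P[1]<.5 and P[0]<1: 
                    pts=np.array([onz(n,q[0],z) for q in c]); (mx,my),r=cv2.minEnclosingCircle(pts[:,:2].astype(np.float32))
                    print(n,k,int(a),np.round((u,v),1),np.round(P,4),'mec',round(mx,4),round(my,4),'r',round(r,4))
im=cv2.imread("pics/top0.png");cv2.imwrite("pics/tc.png",np.hstack([cv2.resize(im[200:260,240:300],(400,400),interpolation=cv2.INTER_CUBIC),cv2.resize(im[115:195,205:285],(400,400),interpolation=cv2.INTER_CUBIC)]))
im=cv2.imread("pics/scene0.png");cv2.imwrite("pics/sc.png",np.hstack([cv2.resize(im[205:255,215:265],(400,400),interpolation=cv2.INTER_CUBIC),cv2.resize(im[140:220,235:315],(400,400),interpolation=cv2.INTER_CUBIC)]))
E
```

```text
top red 291 [224.  216.4] [ 0.4586 -0.0313  0.01  ] mec 0.4588 -0.0314 r 0.0269
top red 506 [314.7 180.4] [ 0.5703 -0.2683  0.01  ] mec 0.5706 -0.2682 r 0.0363
top blue 502 [241.4 163.5] [ 0.6064 -0.0674  0.01  ] mec 0.6104 -0.0697 r 0.0858
top black 297 [198.2 379.2] [ 0.0798 -0.0071  0.06  ] mec 0.0741 -0.0083 r 0.0509
top black 62 [425.  377.8] [ 0.111  -0.5186  0.06  ] mec 0.1099 -0.52 r 0.0149
scene red 506 [318.1 237. ] [ 0.5696 -0.2719  0.01  ] mec 0.5713 -0.2715 r 0.04
scene red 205 [223. 208.] [ 0.4575 -0.0365  0.01  ] mec 0.4592 -0.0371 r 0.0314
scene blue 762 [297.6 277.9] [ 0.4395 -0.3337  0.01  ] mec 0.4409 -0.3336 r 0.0406
scene blue 723 [273.2 194.2] [ 0.604  -0.0706  0.01  ] mec 0.613 -0.067 r 0.0966
scene black 1632 [320.8 333.8] [ 0.3477 -0.4756  0.06  ] mec 0.3754 -0.4866 r 0.1037
scene black 67 [ 32.5 293.4] [ 0.001  -0.0895  0.06  ] mec 0.0145 -0.1305 r 0.0763
scene black 186 [242.5 222.1] [ 0.4246 -0.1639  0.06  ] mec 0.4262 -0.1641 r 0.0269
scene black 3937 [ 34.3 254.1] [0.029 0.018 0.06 ] mec 0.0506 0.0625 r 0.1728
scene black 89 [264.3 192.5] [ 0.5418 -0.1034  0.06  ] mec 0.5451 -0.1024 r 0.0336
```

View pics/tc.png

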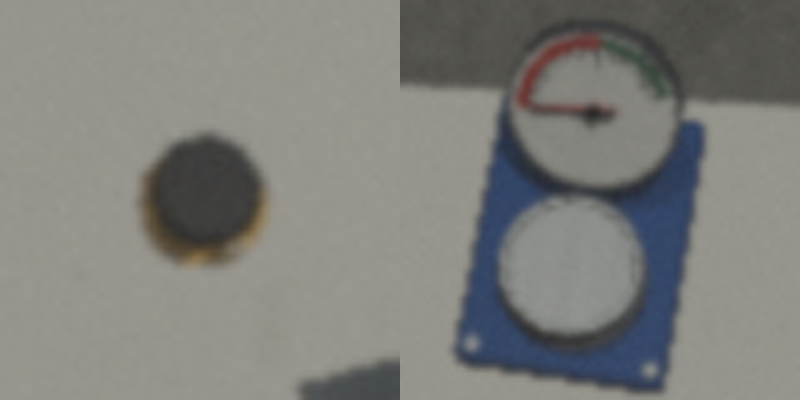

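View pics/sc.png

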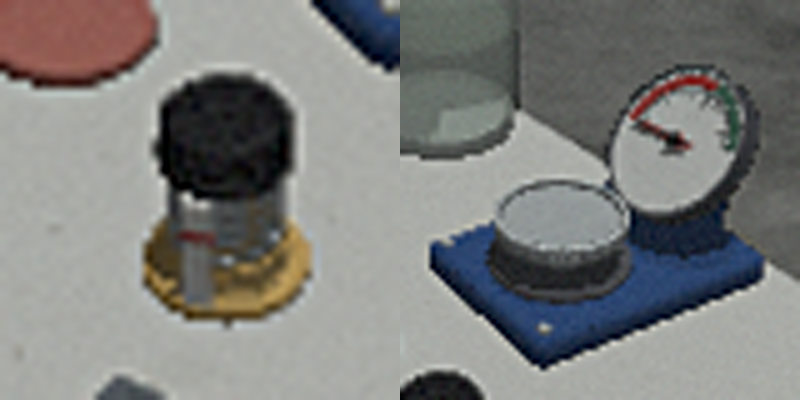

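```bash
python3 - <<'E'
from h import *
print('cams',ray('top',(0,0))[0],ray('scene',(0,0))[0])
print('cap tri',tri('top',(271,228.5),'scene',(215+227/8,205+122/8)), 'top@.06',onz('top',(271,228.5),.06),'scene',onz('scene',(215+227/8,205+122/8),.06))
print('base scene',onz('scene',(215+228/8,205+262/8),.005))
print('strip',onz('scene',(215+197/8,205+238/8),.032),onz('scene',(215+200/8,205+300/8),.005))
print('plate',onz('top',(205+573/5-80,115+265/5),.052),onz('scene',(235+163/5,140+230/5),.05),onz('top',(205+172/5,115+265/5),.053))
for uv in ((71/5+205,343/5+115),(250/5+205,370/5+115)): print('bolt',onz('top',uv,.022))
for uv in ((235+47/5,140+243/5),(235+144/5,140+327/5)): print('bolt s',onz('scene',uv,.022))
print('blue top',onz('top',(337.5,229.5),.01))
# coloured masks again for the blue tile/top
im=cv2.imread("pics/top0.png");hsv=cv2.cvtColor(im,cv2.COLOR_BGR2HSV);H,S,V=cv2.split(hsv)
m=((H>95)&(H<125)&(S>80)).astype(np.uint8)
cs,_=cv2.findContours(m,cv2.RETR_EXTERNAL,cv2.CHAIN_APPROX_NONE)
for c in cs:
    if cv2.contourArea(c)>100: print(cv2.contourArea(c),cv2.fitEllipse(c),onz('top',cv2.fitEllipse(c)[0],.01))
E
```

```text
cams [ 0.33349289 -0.12444542  0.91810471] [ 0.01923304 -0.69489371  0.60172581]
cap tri (array([ 0.43042437, -0.15609195,  0.05720314]), np.float64(0.004248497012802682)) top@.06 [ 0.42830589 -0.15485474  0.06      ] scene [ 0.4302654  -0.15975033  0.06      ]
base scene [ 0.43134039 -0.15843734  0.005     ]
strip [ 0.41204581 -0.16891739  0.032     ] [ 0.41458642 -0.16658399  0.005     ]
plate [ 0.58136352 -0.06624684  0.052     ] [ 0.57850336 -0.07443273  0.05      ] [ 0.58104772 -0.06579628  0.053     ]
bolt [ 0.54385086 -0.01301632  0.022     ]
bolt [ 0.53457536 -0.10887998  0.022     ]
bolt s [ 0.54731558 -0.01289915  0.022     ]
bolt s [ 0.53883881 -0.10646298  0.022     ]
blue top [ 0.44105726 -0.33059154  0.01      ]
557.0 ((336.9178466796875, 229.3301239013672), (26.051727294921875, 27.29652976989746), 132.18019104003906) [ 0.44141577 -0.32906629  0.01      ]
697.0 ((241.07437133789062, 164.7712860107422), (41.889102935791016, 59.26436233520508), 16.497812271118164) [ 0.60274736 -0.06682006  0.01      ]
```

>>> step_arm(
  motion=[
    {"xyz": [-0.0463, 0.0381, 0], "yaw": 0, "fingers": 1},
    {"xyz": [-0.0463, 0.0381, 0], "yaw": 0, "fingers": 1},
    {"xyz": [-0.0463, 0.0381, 0], "yaw": 0, "fingers": 1},
    {"xyz": [-0.0463, 0.0381, 0], "yaw": 0, "fingers": 1},
    {"xyz": [-0.0463, 0.0381, 0], "yaw": 0, "fingers": 1},
    {"xyz": [-0.0463, 0.0381, 0], "yaw": 0, "fingers": 1},
    {"xyz": [-0.0463, 0.0381, 0], "yaw": 0, "fingers": 1},
    {"xyz": [-0.0463, 0.0381, 0], "yaw": 0, "fingers": 1},
    {"xyz": [-0.0463, 0.0381, 0], "yaw": 0, "fingers": 1},
    {"xyz": [-0.0463, 0.0381, 0], "yaw": 0, "fingers": 1},
  ],
)

```text
clock: 1.4
position: [0.3835, -0.0481, 0.2454]
tool_rot: [2.511, 1.888, 0.001]
wrist_force: [1.4, 0.3, 0.2]
opening: 0.0853
```

>>> step_arm(
  motion=[
    {"xyz": [-0.0463, 0.0381, 0], "yaw": 0, "fingers": 1},
    {"xyz": [-0.0463, 0.0381, 0], "yaw": 0, "fingers": 1},
    {"xyz": [0, 0, 0], "yaw": -10, "fingers": 1},
    {"xyz": [0, 0, 0], "yaw": -10, "fingers": 1},
    {"xyz": [0, 0, 0], "yaw": -10, "fingers": 1},
    {"xyz": [0, 0, 0], "yaw": -10, "fingers": 1},
    {"xyz": [0, 0, 0], "yaw": -6, "fingers": 1},
    {"xyz": [0, 0, 0], "yaw": 0, "fingers": 1},
  ],
)

```text
clock: 2.4
position: [0.4307, -0.1561, 0.2451]
tool_rot: [-1.574, -2.718, 0.0]
wrist_force: [-0.2, 0.4, -1.1]
opening: 0.0853
```

```bash
cat > look.py <<'E'
import sys
from h import *
tag=sys.argv[1]; n=sys.argv[2]
o=ctrl.get_obs(); c=ctrl.calibration(n); R=cv2.Rodrigues(o['tool_rot'])[0]
print(round(o['clock'],2),'pos',np.round(o['position'],4),'xang',round(np.degrees(np.arctan2(R[1,0],R[0,0])),2),'tilt',np.round(R[:,2],4),'F',np.round(o['wrist_force'],2),'op',round(o['opening'],4),'q',np.round(o['joints'],2))
im,d=ctrl.grab_frame(n); cv2.imwrite(f"pics/{tag}.png",im[:,:,::-1]); np.savez(f"pics/{tag}.npz",d=d,**c)
E
python3 look.py w1 wrist
```

```text
2.4 pos [ 0.4307 -0.1561  0.2451] xang 119.84 tilt [-5.e-04  2.e-04 -1.e+00] F [-0.21  0.4  -1.07] op 0.0853 q [-0.35 -0.   -0.18  1.4   0.   -0.87]
```

View pics/w1.png

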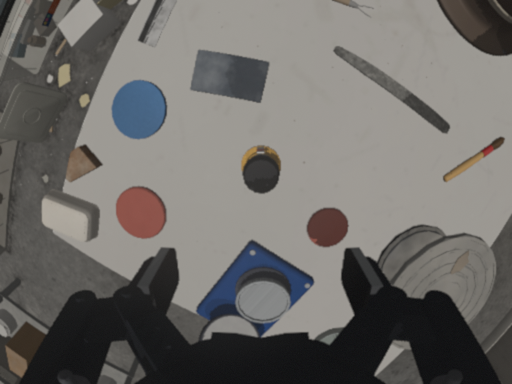

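```bash
python3 - <<'E'
from h import *
im=cv2.imread("pics/w1.png");cv2.imwrite("pics/w1c.png",np.hstack([cv2.resize(im[135:205,225:295],(400,400),interpolation=cv2.INTER_CUBIC),cv2.resize(im[235:335,210:310],(400,400),interpolation=cv2.INTER_CUBIC)]))
c=dict(np.load("pics/w1.npz"));c.pop('d')
H,S,V=cv2.split(cv2.cvtColor(im,cv2.COLOR_BGR2HSV))
for k,m in {'red':((H<10)|(H>170))&(S>90)&(V>50),'blue':(H>95)&(H<125)&(S>90)&(V>40)}.items():
    cs,_=cv2.findContours(m.astype(np.uint8),cv2.RETR_EXTERNAL,cv2.CHAIN_APPROX_NONE)
    for q in cs:
        if cv2.contourArea(q)>400:
            pts=np.array([onz('wrist',p[0],.01,c)[:2] for p in q],np.float32); e=cv2.fitEllipse(pts);print(k,q.reshape(-1,2).mean(0),e)
E
```

```text
red [326.98095238 227.13333333] ((0.4591161012649536, -0.033818550407886505), (0.05353517830371857, 0.05413602292537689), 150.47535705566406)
red [140.54609929 211.92907801] ((0.570695698261261, -0.269260048866272), (0.07350033521652222, 0.0751814991235733), 81.74101257324219)
blue [255.75548589 281.94984326] ((0.5993238091468811, -0.0704745426774025), (0.11706071346998215, 0.16169334948062897), 61.70738983154297)
blue [138.62179487 109.        ] ((0.44234272837638855, -0.3298085331916809), (0.07327374070882797, 0.07497064769268036), 38.01043701171875)
```

View pics/w1c.png

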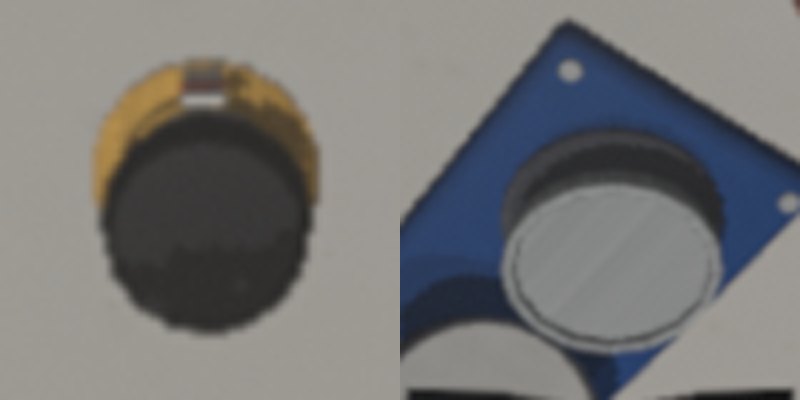

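```bash
python3 - <<'E'
from h import *
c=dict(np.load("pics/w1.npz"));c.pop('d')
f=lambda u,v:(225+u*.175,135+v*.175)
for a in ((208,235),(105,230),(312,230),(208,332)): print(onz('wrist',f(*a),.06,c))
print('base',onz('wrist',f(93,165),.0025,c),onz('wrist',f(318,165),.0025,c),onz('wrist',f(206,58),.005,c))
print('strip top',onz('wrist',f(205,98),.044,c),'band',onz('wrist',f(205,78),.032,c))
g=lambda u,v:(210+(u-400)/4,235+v/4)
for a in ((613,266),(502,265),(723,265),(613,183),(613,351)): print('plate',onz('wrist',g(*a),.054,c))
print('bolts',onz('wrist',g(570,71),.022,c),onz('wrist',g(788,203),.022,c))
# black/dark mask of cap -> outline fit w/ depth
d=np.load("pics/w1.npz")['d'];print(d[176,261],d[301,263])
E
```

```text
[ 0.43092971 -0.1545231   0.06      ]
[ 0.43984382 -0.1720623   0.06      ]
[ 0.42016232 -0.1378167   0.06      ]
[ 0.4477508  -0.14482771  0.06      ]
base [ 0.44230478 -0.177295    0.0025    ] [ 0.41724151 -0.13368617  0.0025    ] [ 0.40850728 -0.16761926  0.005     ]
strip top [ 0.41060088 -0.16681965  0.044     ] band [ 0.40878047 -0.16782001  0.032     ]
plate [ 0.58073502 -0.06512637  0.054     ]
plate [ 0.59935433 -0.09760803  0.054     ]
plate [ 0.56239398 -0.03277212  0.054     ]
plate [ 0.55080137 -0.08255393  0.054     ]
plate [ 0.61504659 -0.04512967  0.054     ]
bolts [ 0.53712316 -0.10688852  0.022     ] [ 0.5469403  -0.01120232  0.022     ]
0.0 0.38761914
```

>>> step_arm(
  motion=[
    {"xyz": [0.0013, 0, 0.05], "yaw": 0, "fingers": 1},
    {"xyz": [0, 0, 0.05], "yaw": 0, "fingers": 1},
    {"xyz": [0, 0, 0.04], "yaw": 0, "fingers": 1},
    {"xyz": [0, 0, 0.02], "yaw": 0, "fingers": 1},
    {"xyz": [0, 0, 0], "yaw": 0, "fingers": 1},
  ],
)

```text
clock: 3.08
position: [0.4289, -0.1545, 0.0838]
tool_rot: [-1.573, -2.715, 0.001]
wrist_force: [0.7, -0.5, 0.1]
opening: 0.0855
```

```bash
python3 look.py w2 wrist;python3 look.py s2 scene; python3 -c "
import cv2;im=cv2.imread('pics/s2.png');cv2.imwrite('pics/s2c.png',cv2.resize(im[150:270,180:330],(750,600),interpolation=cv2.INTER_CUBIC))"
```

```text
3.08 pos [ 0.4289 -0.1545  0.0838] xang 119.83 tilt [-0.0033  0.0012 -1.    ] F [ 0.73 -0.51  0.06] op 0.0855 q [-0.35  0.05 -0.48  1.04 -0.   -0.87]
3.12 pos [ 0.4298 -0.1549  0.0852] xang 119.85 tilt [-1.1e-03  4.0e-04 -1.0e+00] F [-0.53  0.1   1.35] op 0.0854 q [-0.35  0.05 -0.48  1.04  0.   -0.87]
```

View pics/w2.png

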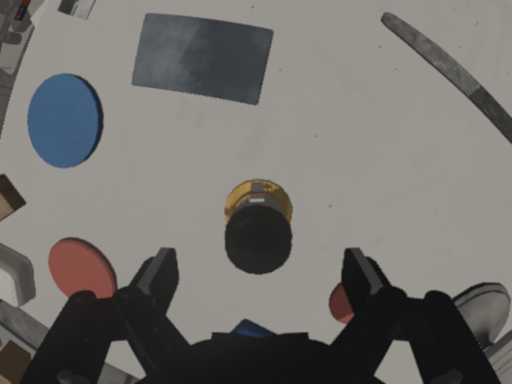

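View pics/s2c.png

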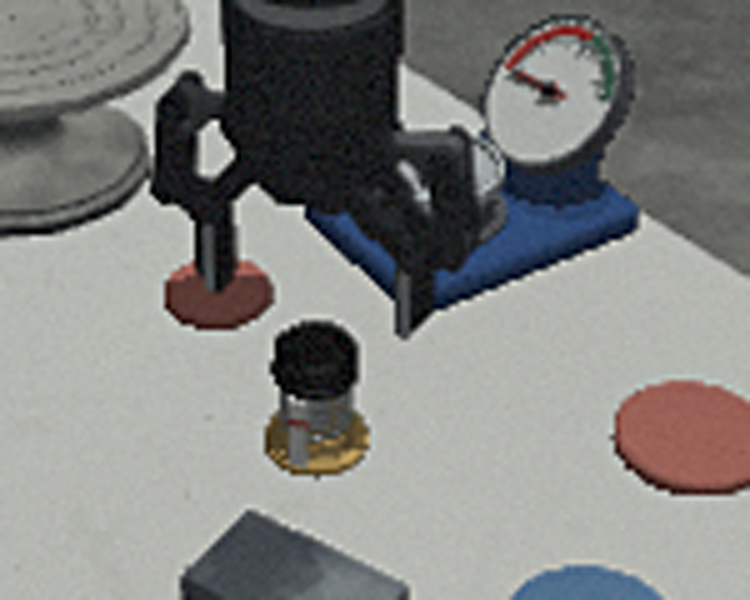

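>>> step_arm(
  motion=[
    {"xyz": [0, 0, 0.02], "yaw": 0, "fingers": 1},
    {"xyz": [0, 0, 0.018], "yaw": 0, "fingers": 1},
    {"xyz": [0, 0, 0], "yaw": 0, "fingers": 0.4},
    {"xyz": [0, 0, 0], "yaw": 0, "fingers": 0.3},
    {"xyz": [0, 0, 0], "yaw": 0, "fingers": 0.3},
    {"xyz": [0, 0, 0], "yaw": 0, "fingers": 0.3},
  ],
)

```text
clock: 3.92
position: [0.4311, -0.1552, 0.0489]
tool_rot: [1.572, 2.717, 0.001]
wrist_force: [-1.1, 0.8, 5.4]
opening: 0.0391
```

```bash
python3 look.py w3 wrist;python3 look.py s3 scene; python3 -c "
import cv2;im=cv2.imread('pics/s3.png');cv2.imwrite('pics/s3c.png',cv2.resize(im[180:260,190:290],(750,600),interpolation=cv2.INTER_CUBIC))"
```

```text
3.92 pos [ 0.4311 -0.1552  0.0489] xang 119.91 tilt [ 2.3e-03 -6.0e-04 -1.0e+00] F [-1.07  0.85  5.42] op 0.0391 q [-0.35  0.08 -0.53  0.96  0.   -0.87]
3.98 pos [ 0.4311 -0.1552  0.0489] xang 119.91 tilt [ 2.3e-03 -6.0e-04 -1.0e+00] F [-0.95  0.65  7.08] op 0.0389 q [-0.35  0.08 -0.53  0.96  0.   -0.87]
```

View pics/w3.png

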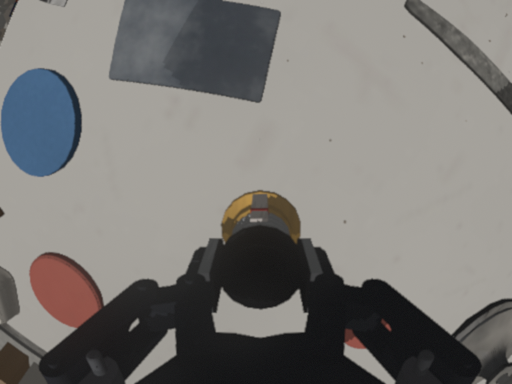

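View pics/s3c.png

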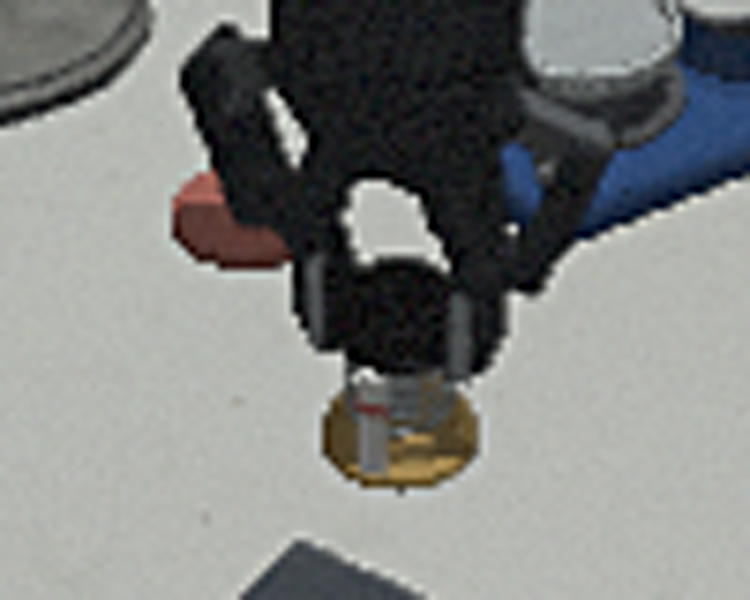

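>>> step_arm(
  motion=[
    {"xyz": [0, 0, -0.02], "yaw": 0, "fingers": 0.3},
    {"xyz": [0, 0, -0.05], "yaw": 0, "fingers": 0.3},
    {"xyz": [0, 0, -0.05], "yaw": 0, "fingers": 0.3},
    {"xyz": [0.0008, 0.025, -0.03], "yaw": 0, "fingers": 0.3},
    {"xyz": [0.0009, 0.05, 0], "yaw": 0, "fingers": 0.3},
    {"xyz": [0.0008, 0.05, 0], "yaw": 0, "fingers": 0.3},
    {"xyz": [0, 0.03, 0], "yaw": 0, "fingers": 0.3},
    {"xyz": [0, 0.02, 0], "yaw": 0, "fingers": 0.3},
    {"xyz": [0, 0, 0], "yaw": 0, "fingers": 0.3},
    {"xyz": [0, 0, 0], "yaw": 0, "fingers": 0.3},
  ],
)

```text
clock: 5.28
position: [0.5801, -0.0658, 0.1973]
tool_rot: [-1.573, -2.719, 0.001]
wrist_force: [0.4, -1.0, -0.1]
opening: 0.0391
```

```bash
python3 look.py w4 wrist;python3 look.py s4 scene;python3 look.py t4 top; python3 -c "
import cv2,numpy as np;im=cv2.imread('pics/s4.png');a=cv2.resize(im[110:220,220:330],(400,400),interpolation=cv2.INTER_CUBIC);im=cv2.imread('pics/t4.png');b=cv2.resize(im[110:210,190:290],(400,400),interpolation=cv2.INTER_CUBIC);cv2.imwrite('pics/s4c.png',np.hstack([a,b]))"
```

```text
5.28 pos [ 0.5801 -0.0658  0.1973] xang 119.9 tilt [-6.e-04 -2.e-04 -1.e+00] F [ 0.42 -1.03 -0.06] op 0.0391 q [-0.11  0.24 -0.    1.33 -0.   -0.63]
5.33 pos [ 0.5799 -0.066   0.1975] xang 119.88 tilt [-3.e-04 -2.e-04 -1.e+00] F [-0.09 -0.39 -2.57] op 0.0392 q [-0.11  0.24 -0.    1.33 -0.   -0.63]
5.38 pos [ 0.5799 -0.066   0.1976] xang 119.87 tilt [-1.e-04 -1.e-04 -1.e+00] F [ 0.29 -0.74 -2.07] op 0.0389 q [-0.11  0.24 -0.    1.33 -0.   -0.63]
```

View pics/w4.png

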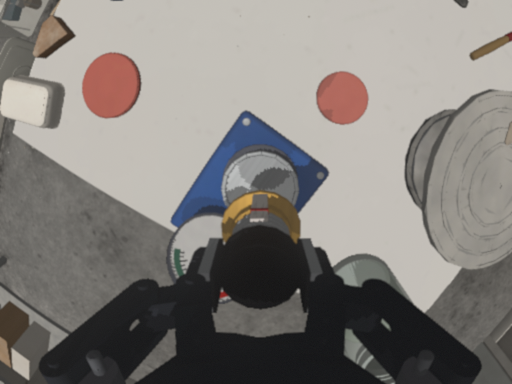

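View pics/s4c.png

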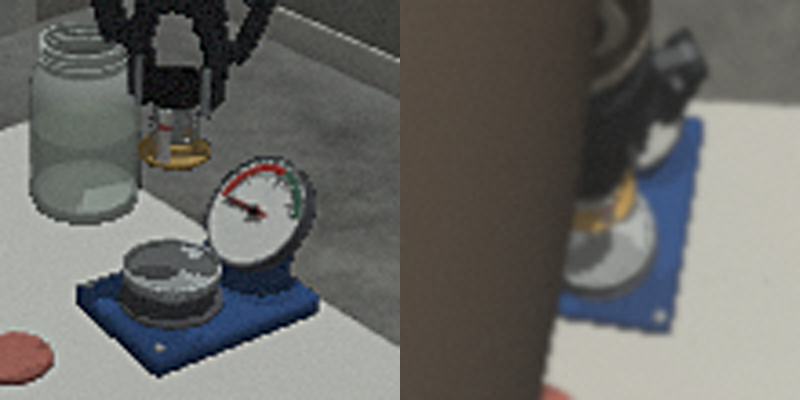

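```bash
python3 -c "
import cv2,numpy as np;im=cv2.imread('pics/w4.png');cv2.imwrite('pics/w4c.png',cv2.resize(im[130:240,205:315],(660,600)[::1] if 0 else (600,600),interpolation=cv2.INTER_CUBIC))"
```

```text
(no output)
```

View pics/w4c.png

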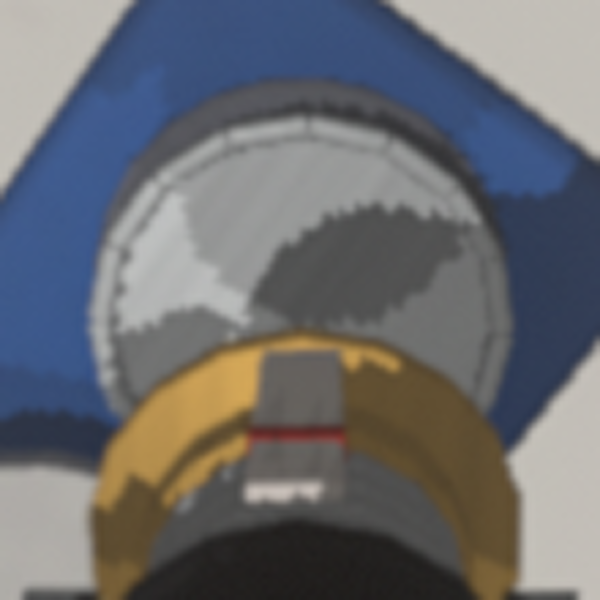

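```bash
python3 - <<'E'
from h import *
c=dict(np.load("pics/w4.npz"));c.pop('d')
g=lambda u,v:(205+u/5.4545,130+v/5.4545)
L,R,T=[onz('wrist',g(*a),.054,c) for a in((90,325),(511,325),(303,113))]
y=np.array([.866,.5,0])
print(L,R,np.linalg.norm(L-R),(L+R)/2,'fromT',T+.037*y)
zb=.1975-.0489+.0025  # spring underside ~ +/-
for dz in (0,.003):
    z=zb+dz
    A,B,C=[onz('wrist',g(*a),z,c) for a in((90,515),(520,515),(305,335))]
    print(np.linalg.norm(A-B),(A+B)/2,'fromC',C+.026*y)
# circle fit to the points on rim
pts=np.array([onz('wrist',g(*a),.054,c)[:2] for a in((90,325),(511,325),(303,113),(110,235),(497,245),(165,175),(388,135),(228,130),(455,185))])
A=np.c_[2*pts,np.ones(len(pts))];s=np.linalg.lstsq(A,(pts**2).sum(1),rcond=None)[0];print('fit',s[:2],np.sqrt(s[2]+s[0]**2+s[1]**2))
E
```

```text
[ 0.60180006 -0.09645591  0.054     ] [ 0.56469982 -0.03203875  0.054     ] 0.07433706034539991 [ 0.58324994 -0.06424733  0.054     ] fromT [ 0.58249776 -0.06415255  0.054     ]
0.05097000696196122 [ 0.5777711  -0.06684169  0.1511    ] fromC [ 0.58095802 -0.06501709  0.1511    ]
0.050097744543829585 [ 0.57663606 -0.06750827  0.1541    ] fromC [ 0.58015377 -0.06549242  0.1541    ]
fit [ 0.58335304 -0.06397446] 0.0370058941342
```

>>> step_arm(
  motion=[
    {"xyz": [0, 0.003, 0.03], "yaw": 0, "fingers": 0.3},
    {"xyz": [0, 0, 0.03], "yaw": 0, "fingers": 0.3},
    {"xyz": [0, 0, 0.02], "yaw": 0, "fingers": 0.3},
    {"xyz": [0, 0, 0.01], "yaw": 0, "fingers": 0.3},
    {"xyz": [0, 0, 0], "yaw": 0, "fingers": 0.3},
    {"xyz": [0, 0, 0], "yaw": 0, "fingers": 0.3},
    {"xyz": [0, 0, 0], "yaw": 0, "fingers": 0.3},
  ],
)

```text
clock: 6.3
position: [0.5838, -0.0641, 0.1084]
tool_rot: [1.572, 2.718, 0.001]
wrist_force: [-0.8, 0.2, -2.5]
opening: 0.0394
```

```bash
python3 look.py w5 wrist;python3 look.py s5 scene; python3 -c "
import cv2,numpy as np;im=cv2.imread('pics/s5.png');a=cv2.resize(im[130:220,230:320],(400,400),interpolation=cv2.INTER_CUBIC);im=cv2.imread('pics/w5.png');b=cv2.resize(im[150:300,185:335],(400,400),interpolation=cv2.INTER_CUBIC);cv2.imwrite('pics/s5c.png',np.hstack([a,b]))"
```

```text
6.3 pos [ 0.5838 -0.0641  0.1084] xang 119.91 tilt [ 1.7e-03 -2.0e-04 -1.0e+00] F [-0.82  0.24 -2.47] op 0.0394 q [-0.11  0.27 -0.16  1.14  0.   -0.63]
6.35 pos [ 0.5837 -0.0641  0.1082] xang 119.91 tilt [ 1.5e-03 -2.0e-04 -1.0e+00] F [ 0.91  0.36 -1.91] op 0.0388 q [-0.11  0.27 -0.16  1.14 -0.   -0.63]
```

View pics/s5c.png

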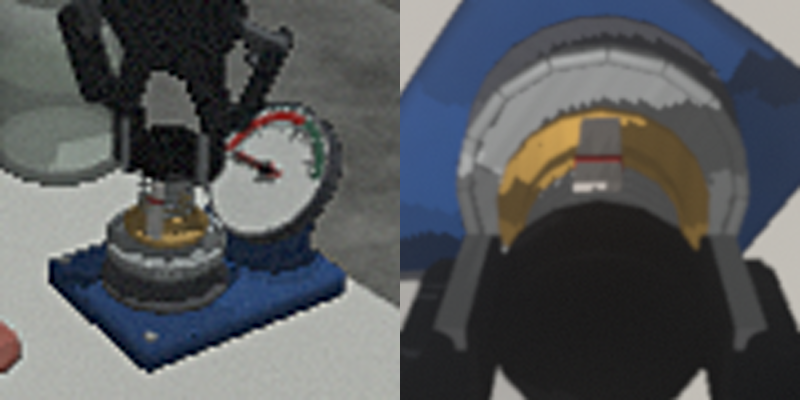

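>>> step_arm(
  motion=[
    {"xyz": [0, 0, 0.002], "yaw": 0, "fingers": 0.3},
    {"xyz": [0, 0, 0.002], "yaw": 0, "fingers": 0.3},
    {"xyz": [0, 0, 0.002], "yaw": 0, "fingers": 0.3},
    {"xyz": [0, 0, 0], "yaw": 0, "fingers": 0.3},
    {"xyz": [0, 0, 0], "yaw": 0, "fingers": 0.3},
  ],
)

```text
clock: 7.02
position: [0.5832, -0.0641, 0.1013]
tool_rot: [-1.573, -2.719, 0.0]
wrist_force: [0.3, 0.7, -2.4]
opening: 0.0388
```

>>> step_arm(
  motion=[
    {"xyz": [0, 0, 0.001], "yaw": 0, "fingers": 0.3},
    {"xyz": [0, 0, 0.001], "yaw": 0, "fingers": 0.3},
    {"xyz": [0, 0, 0], "yaw": 0, "fingers": 0.3},
  ],
)

```text
clock: 7.4
position: [0.5832, -0.0641, 0.0992]
tool_rot: [-1.573, -2.719, 0.0]
wrist_force: [0.2, -0.3, -1.2]
opening: 0.0391
```

```bash
cat > look2.sh <<'E'
python3 look.py s$1 scene; python3 look.py t$1 top; python3 look.py w$1 wrist; python3 -c "
import cv2,numpy as np
f=lambda p,a,b,c,d:cv2.resize(cv2.imread(p)[a:b,c:d],(400,400),interpolation=cv2.INTER_CUBIC)
cv2.imwrite('pics/c$1.png',np.hstack([f('pics/s$1.png',140,210,245,315),f('pics/w$1.png',150,300,185,335)]))"
E
bash look2.sh 6
```

```text
7.4 pos [ 0.5832 -0.0641  0.0992] xang 119.91 tilt [-1.e-04  0.e+00 -1.e+00] F [ 0.21 -0.31 -1.17] op 0.0391 q [-0.11  0.28 -0.17  1.12 -0.   -0.63]
7.45 pos [ 0.5832 -0.0641  0.0992] xang 119.91 tilt [-1.e-04 -0.e+00 -1.e+00] F [-0.12  1.92 -1.11] op 0.0392 q [-0.11  0.28 -0.17  1.12 -0.   -0.63]
7.5 pos [ 0.5832 -0.0641  0.0993] xang 119.91 tilt [-1.e-04 -0.e+00 -1.e+00] F [-0.02  0.27 -1.24] op 0.0393 q [-0.11  0.28 -0.17  1.12 -0.   -0.63]
```

View pics/c6.png

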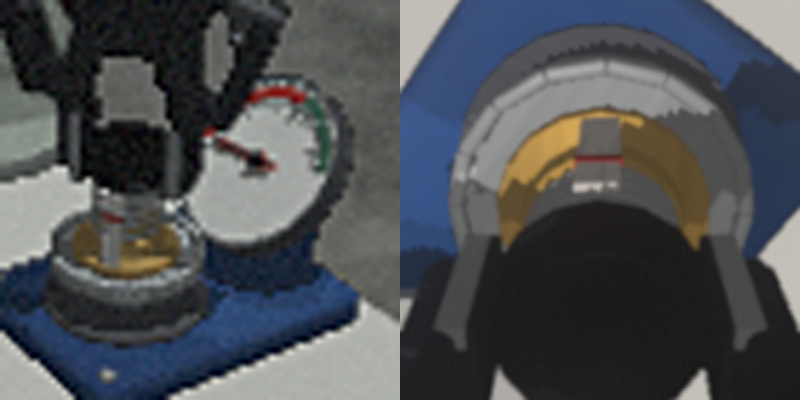

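>>> step_arm(
  motion=[
    {"xyz": [0, 0, 0.001], "yaw": 0, "fingers": 0.3},
    {"xyz": [0, 0, 0.001], "yaw": 0, "fingers": 0.3},
    {"xyz": [0, 0, 0], "yaw": 0, "fingers": 0.3},
    {"xyz": [0, 0, 0], "yaw": 0, "fingers": 0.3},
  ],
)

```text
clock: 8.05
position: [0.5833, -0.0641, 0.0975]
tool_rot: [1.573, 2.719, 0.0]
wrist_force: [-1.3, 0.8, 0.3]
opening: 0.0391
```

```bash
bash look2.sh 7
```

```text
8.05 pos [ 0.5833 -0.0641  0.0975] xang 119.91 tilt [ 3.e-04 -0.e+00 -1.e+00] F [-1.29  0.77  0.34] op 0.0391 q [-0.11  0.28 -0.18  1.11  0.   -0.63]
8.1 pos [ 0.5833 -0.0641  0.0974] xang 119.91 tilt [ 2.e-04 -0.e+00 -1.e+00] F [-1.06  0.04  0.18] op 0.0392 q [-0.11  0.28 -0.18  1.11  0.   -0.63]
8.15 pos [ 0.5832 -0.064   0.0974] xang 119.91 tilt [ 2.e-04  0.e+00 -1.e+00] F [-1.29  0.33  1.  ] op 0.0388 q [-0.11  0.28 -0.18  1.11  0.   -0.63]
```

View pics/c7.png

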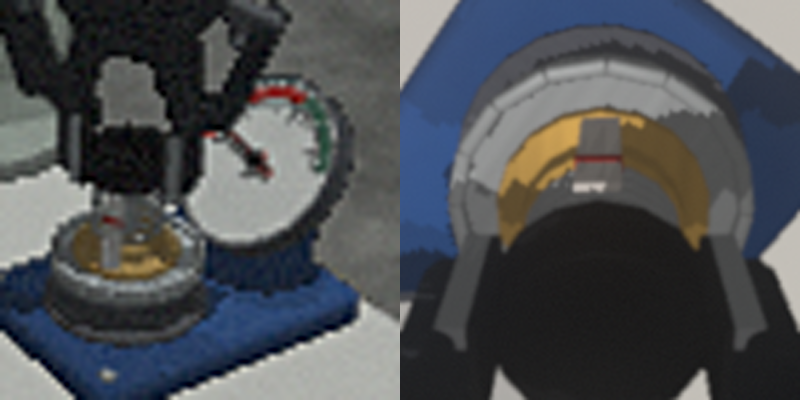

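>>> step_arm(
  motion=[
    {"xyz": [0, 0, 0.001], "yaw": 0, "fingers": 0.3},
    {"xyz": [0, 0, 0.001], "yaw": 0, "fingers": 0.3},
    {"xyz": [0, 0, 0.001], "yaw": 0, "fingers": 0.3},
    {"xyz": [0, 0, 0.001], "yaw": 0, "fingers": 0.3},
    {"xyz": [0, 0, 0], "yaw": 0, "fingers": 0.3},
    {"xyz": [0, 0, 0], "yaw": 0, "fingers": 0.3},
  ],
)

```text
clock: 8.95
position: [0.5833, -0.064, 0.0936]
tool_rot: [1.573, 2.719, 0.0]
wrist_force: [-2.0, 0.7, 4.2]
opening: 0.0391
```

```bash
cat > m.py <<'E'
import sys
from h import *
t=sys.argv[1]; Z=[];F=[]
names=["wrist","scene","top","scene","scene","scene"]
for i,n in enumerate(names):
    o=ctrl.get_obs();Z.append(o['position']);F.append(o['wrist_force'])
    im,_=ctrl.grab_frame(n)
    if i<3: cv2.imwrite(f"pics/{n[0]}{t}.png",im[:,:,::-1])
o=ctrl.get_obs();Z.append(o['position']);F.append(o['wrist_force'])
Z=np.array(Z);F=np.array(F);R=cv2.Rodrigues(o['tool_rot'])[0]
z=Z[-3:,2].mean();Fz=F[:,2].mean();L=Fz+2.1
print(round(o['clock'],2),'z',Z[:,2].round(4),'xy',Z[-1,:2].round(4),'F',F.mean(0).round(2),'Fzs',F[:,2].round(1),'tilt',R[:2,2].round(4),'op',round(o['opening'],4))
D=(.0995-z)*1e3; print('D',round(D,2),'L',round(L,2),'c',round(D-.8*L,2))
f=lambda p,a,b,c,d:cv2.resize(cv2.imread(p)[a:b,c:d],(400,400),interpolation=cv2.INTER_CUBIC)
cv2.imwrite(f'pics/c{t}.png',np.hstack([f(f'pics/s{t}.png',140,210,245,315),f(f'pics/w{t}.png',150,300,185,335)]))
E
python3 m.py 8
```

```text
9.25 z [0.0936 0.0936 0.0936 0.0935 0.0935 0.0935 0.0936] xy [ 0.5833 -0.064 ] F [-1.6   1.12  5.18] Fzs [4.2 5.4 4.5 5.1 6.4 5.7 5.1] tilt [0.0004 0.0001] op 0.0391
D 5.96 L 7.28 c 0.13
```

View pics/c8.png

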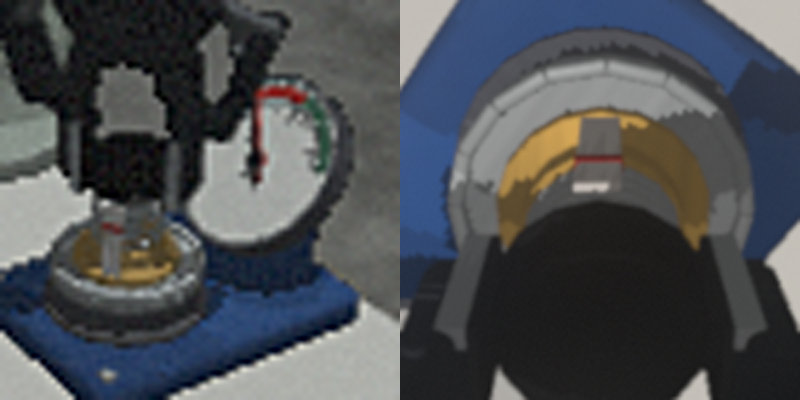

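>>> step_arm(
  motion=[
    {"xyz": [0, 0, 0.001], "yaw": 0, "fingers": 0.3},
    {"xyz": [0, 0, 0.001], "yaw": 0, "fingers": 0.3},
    {"xyz": [0, 0, 0.001], "yaw": 0, "fingers": 0.3},
    {"xyz": [0, 0, 0.001], "yaw": 0, "fingers": 0.3},
    {"xyz": [0, 0, 0], "yaw": 0, "fingers": 0.3},
    {"xyz": [0, 0, 0], "yaw": 0, "fingers": 0.3},
  ],
)

```text
clock: 10.0
position: [0.5833, -0.0639, 0.0899]
tool_rot: [1.573, 2.719, 0.001]
wrist_force: [-3.0, 0.6, 7.2]
opening: 0.0391
```

```bash
python3 m.py 9
```

```text
10.3 z [0.0899 0.0899 0.0899 0.0899 0.0899 0.0899 0.0899] xy [ 0.5833 -0.064 ] F [-2.61  1.19  7.27] Fzs [7.2 7.6 6.8 7.7 7.  7.3 7.3] tilt [0.0007 0.0002] op 0.0389
D 9.6 L 9.37 c 2.1
```

View pics/c9.png

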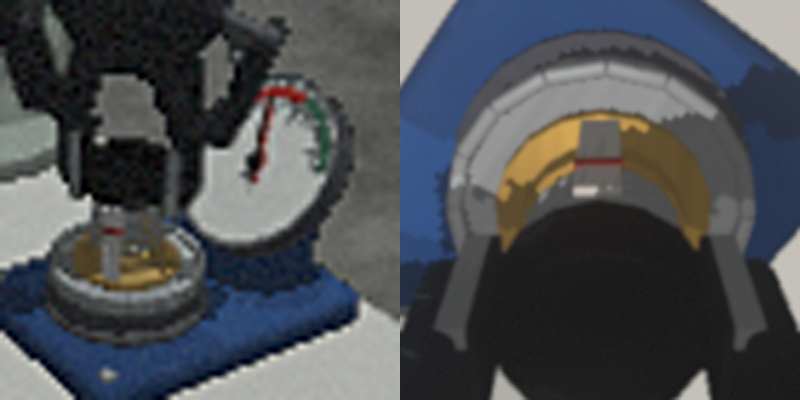

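>>> step_arm(
  motion=[
    {"xyz": [0, 0, 0.001], "yaw": 0, "fingers": 0.3},
    {"xyz": [0, 0, 0.001], "yaw": 0, "fingers": 0.3},
    {"xyz": [0, 0, 0.001], "yaw": 0, "fingers": 0.3},
    {"xyz": [0, 0, 0.001], "yaw": 0, "fingers": 0.3},
    {"xyz": [0, 0, 0.001], "yaw": 0, "fingers": 0.3},
    {"xyz": [0, 0, 0.001], "yaw": 0, "fingers": 0.3},
    {"xyz": [0, 0, 0.001], "yaw": 0, "fingers": 0.3},
    {"xyz": [0, 0, 0.001], "yaw": 0, "fingers": 0.3},
    {"xyz": [0, 0, 0], "yaw": 0, "fingers": 0.3},
    {"xyz": [0, 0, 0], "yaw": 0, "fingers": 0.3},
  ],
)

```text
clock: 11.55
position: [0.5833, -0.0639, 0.0822]
tool_rot: [1.572, 2.719, 0.001]
wrist_force: [-2.9, 2.1, 9.1]
opening: 0.0395
```

```bash
python3 m.py 10
```

```text
11.85 z [0.0822 0.0822 0.0822 0.0822 0.0822 0.0822 0.0822] xy [ 0.5833 -0.0639] F [-3.52  2.1   9.38] Fzs [ 9.1  8.7  9.8  9.2  9.3  9.4 10.1] tilt [0.0008 0.0002] op 0.0389
D 17.29 L 11.48 c 8.11
```

View pics/c10.png

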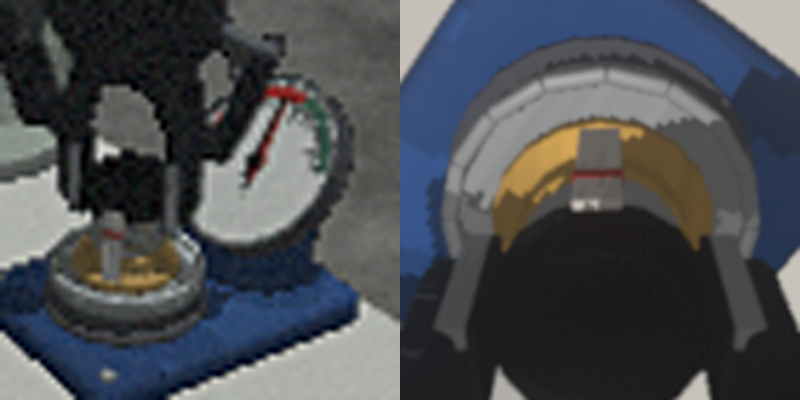

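>>> step_arm(
  motion=[
    {"xyz": [0, 0, 0.001], "yaw": 0, "fingers": 0.3},
    {"xyz": [0, 0, 0.001], "yaw": 0, "fingers": 0.3},
    {"xyz": [0, 0, 0.001], "yaw": 0, "fingers": 0.3},
    {"xyz": [0, 0, 0.001], "yaw": 0, "fingers": 0.3},
    {"xyz": [0, 0, 0.001], "yaw": 0, "fingers": 0.3},
    {"xyz": [0, 0, 0], "yaw": 0, "fingers": 0.3},
    {"xyz": [0, 0, 0], "yaw": 0, "fingers": 0.3},
  ],
)

```text
clock: 12.72
position: [0.5833, -0.0639, 0.0774]
tool_rot: [1.572, 2.719, 0.001]
wrist_force: [-3.8, 2.1, 10.5]
opening: 0.0391
```

```bash
python3 m.py 11; python3 -c "
import cv2,numpy as np
f=lambda p,a,b,c,d:cv2.resize(cv2.imread(p)[a:b,c:d],(400,400),interpolation=cv2.INTER_CUBIC)
cv2.imwrite('pics/d11.png',np.hstack([f('pics/s11.png',160,195,250,285),f('pics/w11.png',185,245,230,290)]))"
```

```text
13.03 z [0.0774 0.0774 0.0774 0.0774 0.0773 0.0774 0.0774] xy [ 0.5833 -0.0639] F [-3.94  1.98 10.82] Fzs [10.5  9.6 11.  11.2 10.9 11.2 11.4] tilt [0.0009 0.0003] op 0.0392
D 22.13 L 12.92 c 11.79
```

View pics/c11.png

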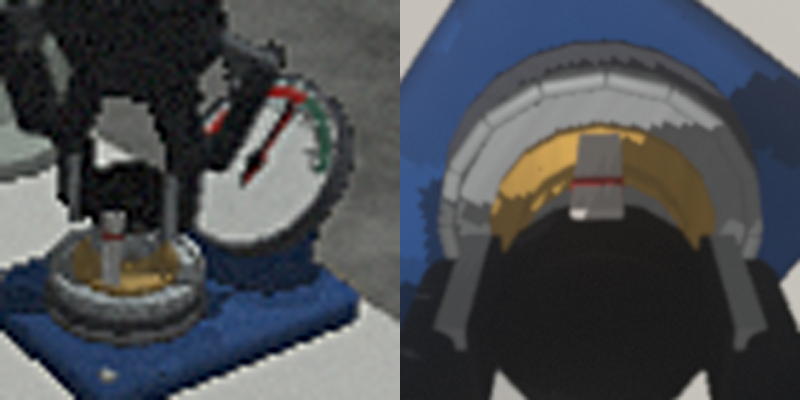

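View pics/d11.png

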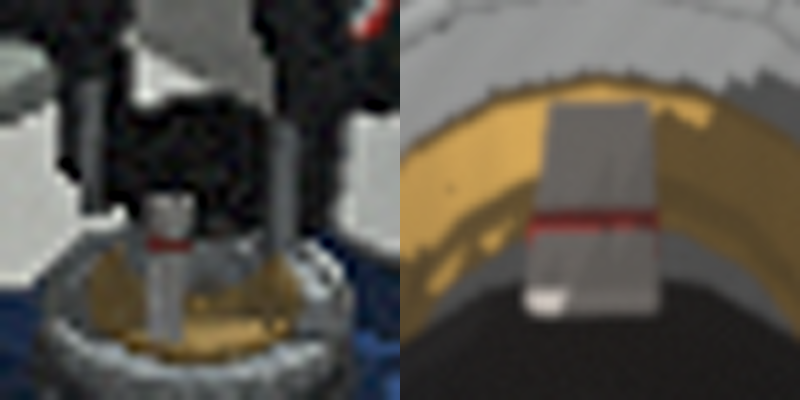

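>>> step_arm(
  motion=[
    {"xyz": [0, 0, 0.0002], "yaw": 0, "fingers": 0.3},
    {"xyz": [0, 0, 0], "yaw": 0, "fingers": 0.3},
    {"xyz": [0, 0, 0], "yaw": 0, "fingers": 0.3},
    {"xyz": [0, 0, 0], "yaw": 0, "fingers": 0.3},
    {"xyz": [0, 0, 0], "yaw": 0, "fingers": 0.3},
    {"xyz": [0, 0, 0], "yaw": 0, "fingers": 0.3},
    {"xyz": [0, 0, 0], "yaw": 0, "fingers": 0.3},
  ],
)

```text
clock: 13.9
position: [0.5833, -0.0638, 0.0772]
tool_rot: [1.572, 2.719, 0.001]
wrist_force: [-3.9, 2.1, 10.4]
opening: 0.0391
```

```bash
python3 m.py 12
```

```text
14.2 z [0.0772 0.0772 0.0772 0.0772 0.0772 0.0772 0.0772] xy [ 0.5833 -0.0639] F [-4.07  2.2  11.09] Fzs [10.4 10.1 11.2 12.  11.  11.3 11.6] tilt [0.0009 0.0003] op 0.0391
D 22.3 L 13.19 c 11.75
```

>>> step_arm(
  motion=[
    {"xyz": [0, 0, -0.002], "yaw": 0, "fingers": 0.3},
    {"xyz": [0, 0, -0.003], "yaw": 0, "fingers": 0.3},
    {"xyz": [0, 0, -0.003], "yaw": 0, "fingers": 0.3},
    {"xyz": [0, 0, -0.003], "yaw": 0, "fingers": 0.3},
    {"xyz": [0, 0, -0.003], "yaw": 0, "fingers": 0.3},
    {"xyz": [0, 0, -0.003], "yaw": 0, "fingers": 0.3},
    {"xyz": [0, 0, -0.002], "yaw": 0, "fingers": 0.3},
    {"xyz": [0, 0, -0.0016], "yaw": 0, "fingers": 0.3},
    {"xyz": [0, 0, 0], "yaw": 0, "fingers": 0.3},
    {"xyz": [0, 0, 0], "yaw": 0, "fingers": 0.3},
  ],
)

```text
clock: 15.45
position: [0.5832, -0.0641, 0.0964]
tool_rot: [-1.573, -2.719, 0.0]
wrist_force: [0.6, 0.5, 1.4]
opening: 0.0392
```

```bash
python3 m.py 13
```

```text
15.75 z [0.0964 0.0964 0.0965 0.0965 0.0966 0.0966 0.0966] xy [ 0.5832 -0.0641] F [-0.01  0.64  1.19] Fzs [1.4 1.5 0.8 1.2 1.  0.5 1.9] tilt [-0.0001 -0.0001] op 0.0394
D 2.92 L 3.29 c 0.29
```

View pics/c13.png

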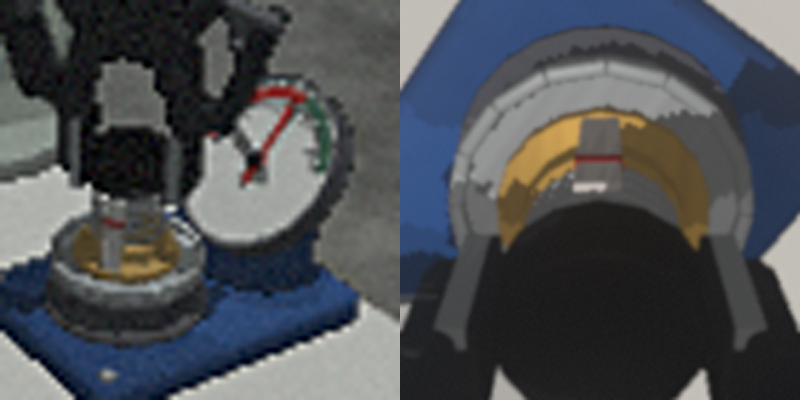

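>>> step_arm(
  motion=[
    {"xyz": [0, 0, -0.001], "yaw": 0, "fingers": 0.3},
    {"xyz": [0, 0, 0], "yaw": 0, "fingers": 0.3},
    {"xyz": [0, 0, 0], "yaw": 0, "fingers": 0.6},
    {"xyz": [0, 0, 0], "yaw": 0, "fingers": 1},
    {"xyz": [0, 0, 0], "yaw": 0, "fingers": 1},
    {"xyz": [0, 0, 0], "yaw": 0, "fingers": 1},
    {"xyz": [0, 0, 0], "yaw": 0, "fingers": 1},
  ],
)

```text
clock: 16.62
position: [0.5832, -0.0641, 0.0977]
tool_rot: [-1.573, -2.72, 0.0]
wrist_force: [0.5, -0.6, 0.1]
opening: 0.0854
```

```bash
python3 m.py 14
```

```text
16.93 z [0.0977 0.0977 0.0977 0.0977 0.0977 0.0977 0.0977] xy [ 0.5832 -0.0641] F [ 0.44 -0.02 -0.47] Fzs [ 0.1 -0.1 -0.5  0.1 -1.2 -0.7 -0.9] tilt [ 0. -0.] op 0.0857
D 1.79 L 1.63 c 0.48
```

View pics/c14.png

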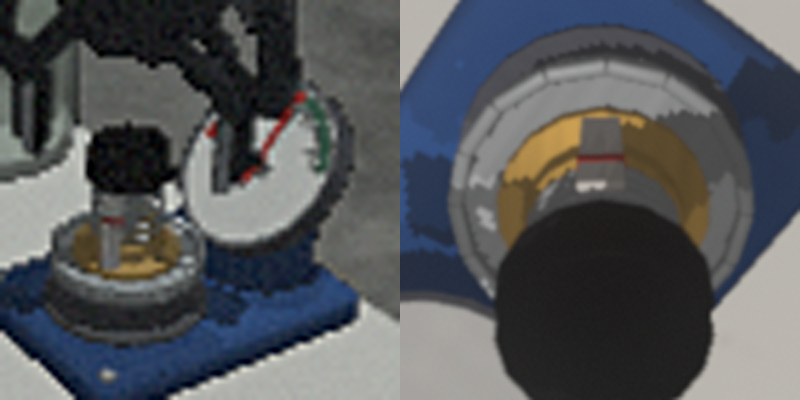

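>>> step_arm(
  motion=[
    {"xyz": [0, 0, -0.03], "yaw": 0, "fingers": 1},
    {"xyz": [0, 0, -0.06], "yaw": 0, "fingers": 1},
    {"xyz": [0, 0, -0.06], "yaw": 0, "fingers": 1},
    {"xyz": [-0.025, 0.03, 0], "yaw": 0, "fingers": 1},
    {"xyz": [-0.022, 0.035, 0], "yaw": 0, "fingers": 1},
    {"xyz": [0, 0, 0], "yaw": 0, "fingers": 1},
    {"xyz": [0, 0, 0], "yaw": 0, "fingers": 1},
  ],
)

```text
clock: 17.8
position: [0.6624, -0.0723, 0.2472]
tool_rot: [-1.572, -2.718, 0.001]
wrist_force: [-0.6, 0.0, 0.1]
opening: 0.085
```

```bash
python3 look.py w15 wrist; python3 look.py s15 scene; python3 -c "
import cv2,numpy as np
im=cv2.imread('pics/s15.png');cv2.imwrite('pics/s15c.png',cv2.resize(im[140:200,265:325],(600,600),interpolation=cv2.INTER_CUBIC))"
```

```text
17.8 pos [ 0.6624 -0.0723  0.2472] xang 119.91 tilt [-1.4e-03  1.0e-04 -1.0e+00] F [-0.61  0.03  0.14] op 0.085 q [-0.11  0.41  0.33  1.5  -0.   -0.63]
17.85 pos [ 0.6621 -0.0723  0.2478] xang 119.91 tilt [-7.e-04  0.e+00 -1.e+00] F [ 0.05  0.15 -0.43] op 0.0856 q [-0.11  0.41  0.33  1.5  -0.   -0.63]
```

View pics/w15.png

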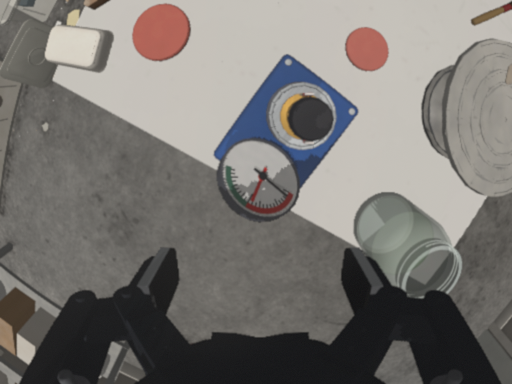

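View pics/s15c.png

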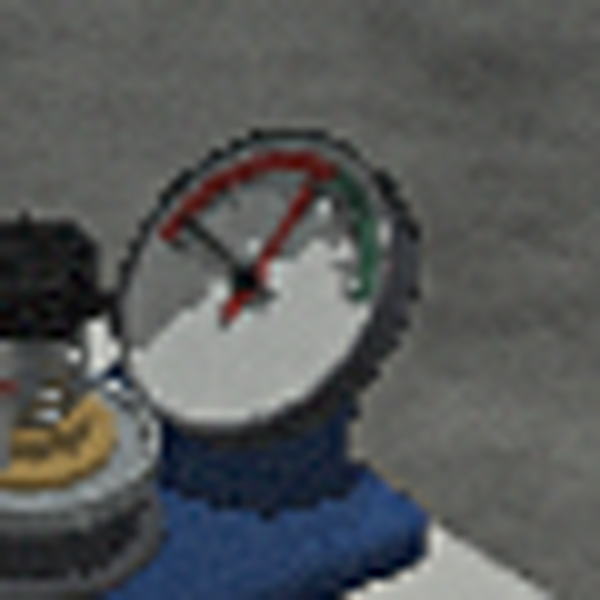

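```bash
python3 -c "
import cv2,numpy as np
im=cv2.imread('pics/w15.png');a=im[130:230,210:310];a=cv2.convertScaleAbs(a,alpha=1.5);cv2.imwrite('pics/w15c.png',cv2.resize(a,(600,600),interpolation=cv2.INTER_CUBIC))"
```

```text
(no output)
```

View pics/w15c.png

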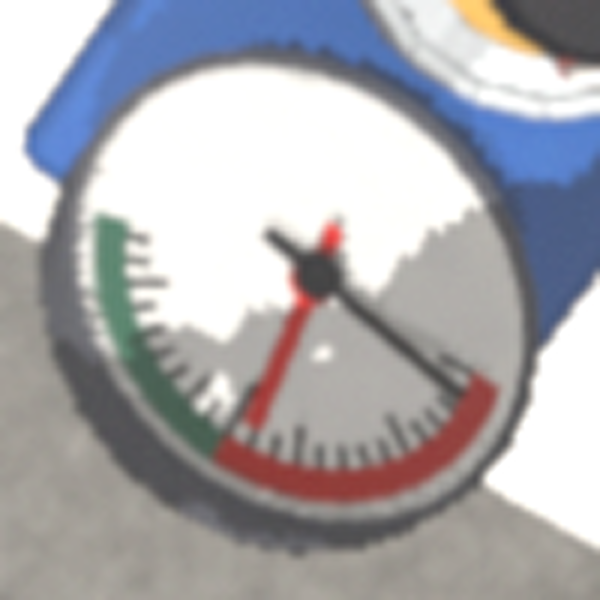

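```bash
python3 - <<'E'
from h import *
def run(tag,n,disc,hubpts,pts,depthbox,off,sc):
    z=np.load(f"pics/{tag}.npz");c={k:z[k] for k in z.files if k!='d'};d=z['d']
    R=cv2.Rodrigues(np.array(c['rvec']))[0];t=c['tvec']
    P=[]
    for v in range(*depthbox[0]):
        for u in range(*depthbox[1]):
            if d[v,u]>0:
                o,r=ray(n,(u,v),c); P.append(o+r*d[v,u]/ (R@r)[2])
    P=np.array(P);m=np.median(P,0)
    for _ in range(4):
        C=P.mean(0);nn=np.linalg.svd(P-C)[2][2];e=(P-C)@nn;P=P[abs(e)<max(.0015,2*e.std())]
    if nn[2]<0: nn=-nn
    print(tag,len(P),'normal',nn,'lean',np.degrees(np.arccos(nn[2])),'std',e.std(),C)
    hor=np.cross([0,0,1],nn);hor/=np.linalg.norm(hor);up=np.cross(nn,hor)
    def onp(a):
        o,r=ray(n,(off[0]+a[0]/sc,off[1]+a[1]/sc),c);p=o+r*((C-o)@nn)/(r@nn);return np.array([p@hor,p@up])
    h=onp(hubpts)
    for k,a in pts.items():
        q=onp(a)-h;print(k,'clockwise-from-up rad',round(np.arctan2(q[0],q[1]),3),'r',round(np.hypot(*q)*1e3,1))
    T=onp(pts['redtip'])-onp(pts['redtail']);print('red hand tip-tail',np.arctan2(T[0],T[1]))
    T=onp(pts['blacktip'])-onp(pts['blacktail']);print('black tip-tail',np.arctan2(T[0],T[1]))
run('w15','wrist',None,(318,275),dict(redtip=(256,428),redtail=(335,228),blacktip=(465,392),blacktail=(270,233),border=(217,453),bordertick=(235,420),arc0=(485,380),greenend=(110,218)),((140,200),(228,290)),(210,130),6.0)
run('s15','scene',None,(247,280),dict(redtip=(322,178),redtail=(225,322),blacktip=(180,215),blacktail=(270,300),border=(336,168),bordertick=(330,172),arc0=(170,235),greenend=(358,297)),((158,180),(282,300)),(265,140),10.0)
E
```

```text
w15 3117 normal [-0.71378748  0.07368524  0.69647535] lean 45.85509921616835 std 0.0006472480174828541 [ 0.65708153 -0.07848469  0.07209888]
redtip clockwise-from-up rad -0.104 r 32.6
redtail clockwise-from-up rad 3.004 r 10.6
blacktip clockwise-from-up rad -1.5 r 33.7
blacktail clockwise-from-up rad 1.702 r 11.2
border clockwise-from-up rad 0.008 r 40.4
bordertick clockwise-from-up rad 0.011 r 33.4
arc0 clockwise-from-up rad -1.633 r 36.1
greenend clockwise-from-up rad 1.18 r 38.8
red hand tip-tail -0.11198305832252618
black tip-tail -1.485008049023322
s15 331 normal [-0.71175056  0.07463842  0.69845561] lean 45.696771467108874 std 0.0012619182434873784 [ 0.66136381 -0.07385704  0.07411212]
redtip clockwise-from-up rad -0.008 r 34.9
redtail clockwise-from-up rad 2.933 r 13.3
blacktip clockwise-from-up rad -1.456 r 35.3
blacktail clockwise-from-up rad 1.645 r 11.2
border clockwise-from-up rad 0.042 r 39.4
bordertick clockwise-from-up rad 0.02 r 37.5
arc0 clockwise-from-up rad -1.637 r 33.6
greenend clockwise-from-up rad 1.208 r 38.3
red hand tip-tail -0.06349688287742095
black tip-tail -1.4659843708122704
```

>>> step_arm(
  motion=[
    {"xyz": [0.022, -0.035, 0], "yaw": 0, "fingers": 1},
    {"xyz": [0.025, -0.03, 0], "yaw": 0, "fingers": 1},
    {"xyz": [0, 0, 0], "yaw": 0, "fingers": 1},
    {"xyz": [0, 0, 0.06], "yaw": 0, "fingers": 1},
    {"xyz": [0, 0, 0.04], "yaw": 0, "fingers": 1},
    {"xyz": [0, 0, 0], "yaw": 0, "fingers": 1},
    {"xyz": [0, 0, 0], "yaw": 0, "fingers": 1},
  ],
)

```text
clock: 18.77
position: [0.5841, -0.0642, 0.1497]
tool_rot: [1.572, 2.718, 0.002]
wrist_force: [0.0, -0.4, 0.8]
opening: 0.0852
```

```bash
python3 m.py 16
```

```text
19.07 z [0.1497 0.1502 0.1503 0.15   0.1497 0.1493 0.1489] xy [ 0.5839 -0.0641] F [ 0.09 -0.04 -0.02] Fzs [ 0.8  0.5  0.2 -0.3 -1.1  0.2 -0.5] tilt [ 0.002  -0.0002] op 0.0855
D -49.82 L 2.08 c -51.48
```

View pics/w16.png

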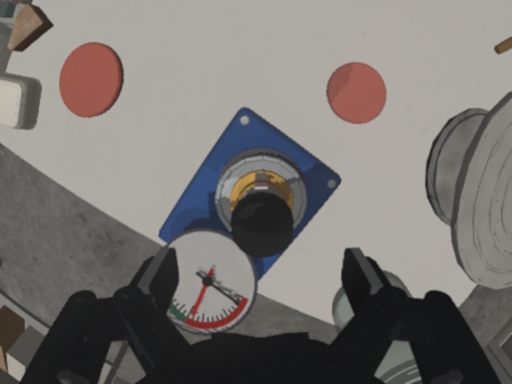

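>>> step_arm(
  motion=[
    {"xyz": [0, 0, 0.03], "yaw": 0, "fingers": 1},
    {"xyz": [0, 0, 0.015], "yaw": 0, "fingers": 1},
    {"xyz": [0, 0, 0.004], "yaw": 0, "fingers": 1},
    {"xyz": [0, 0, 0], "yaw": 0, "fingers": 1},
    {"xyz": [0, 0, 0], "yaw": 0, "fingers": 0.5},
    {"xyz": [0, 0, 0], "yaw": 0, "fingers": 0.3},
    {"xyz": [0, 0, 0], "yaw": 0, "fingers": 0.3},
    {"xyz": [0, 0, 0], "yaw": 0, "fingers": 0.3},
    {"xyz": [0, 0, 0], "yaw": 0, "fingers": 0.3},
  ],
)

```text
clock: 20.2
position: [0.5834, -0.064, 0.0989]
tool_rot: [1.573, 2.719, 0.0]
wrist_force: [0.4, 0.9, 1.5]
opening: 0.0392
```

```bash
python3 m.py 17
```

```text
20.5 z [0.0989 0.0989 0.0988 0.0988 0.0988 0.0988 0.0988] xy [ 0.5833 -0.0641] F [0.52 0.26 1.31] Fzs [1.5 1.6 1.4 1.3 1.3 0.8 1.4] tilt [ 0.0003 -0.    ] op 0.0392
D 0.69 L 3.41 c -2.04
```

View pics/c17.png

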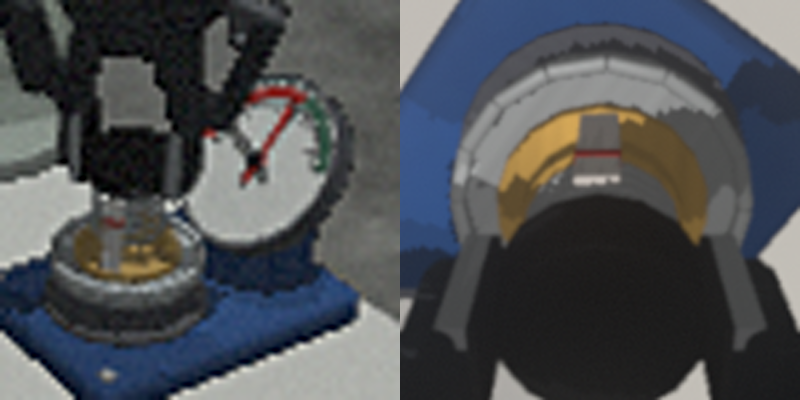

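>>> step_arm(
  motion=[
    {"xyz": [0, 0, -0.02], "yaw": 0, "fingers": 0.3},
    {"xyz": [0, 0, -0.04], "yaw": 0, "fingers": 0.3},
    {"xyz": [0, 0, -0.04], "yaw": 0, "fingers": 0.3},
    {"xyz": [-0.0343, -0.0228, 0], "yaw": 0, "fingers": 0.3},
    {"xyz": [-0.0343, -0.0228, 0], "yaw": 0, "fingers": 0.3},
    {"xyz": [-0.0343, -0.0228, 0], "yaw": 0, "fingers": 0.3},
    {"xyz": [-0.0343, -0.0228, 0], "yaw": 0, "fingers": 0.3},
    {"xyz": [-0.0343, -0.0228, 0], "yaw": 0, "fingers": 0.3},
    {"xyz": [0, 0, 0], "yaw": 0, "fingers": 0.3},
    {"xyz": [0, 0, 0], "yaw": 0, "fingers": 0.3},
  ],
)

```text
clock: 21.75
position: [0.5695, -0.2693, 0.198]
tool_rot: [-1.573, -2.718, -0.0]
wrist_force: [0.0, 0.0, -1.8]
opening: 0.039
```

>>> step_arm(
  motion=[
    {"xyz": [0, 0, 0.05], "yaw": 0, "fingers": 0.3},
    {"xyz": [0, 0, 0.04], "yaw": 0, "fingers": 0.3},
    {"xyz": [0, 0, 0.02], "yaw": 0, "fingers": 0.3},
    {"xyz": [0, 0, 0.01], "yaw": 0, "fingers": 0.3},
    {"xyz": [0, 0, 0], "yaw": 0, "fingers": 0.3},
    {"xyz": [0, 0, 0], "yaw": 0, "fingers": 0.3},
  ],
)

```text
clock: 22.5
position: [0.5707, -0.2695, 0.08]
tool_rot: [1.571, 2.718, 0.0]
wrist_force: [0.2, -0.1, -1.6]
opening: 0.0392
```

```bash
python3 m.py 18; python3 -c "
import cv2,numpy as np
f=lambda p,a,b,c,d:cv2.resize(cv2.imread(p)[a:b,c:d],(400,400),interpolation=cv2.INTER_CUBIC)
cv2.imwrite('pics/d18.png',np.hstack([f('pics/s18.png',170,260,270,360),f('pics/w18.png',150,300,185,335)]))"
```

```text
22.8 z [0.08   0.0801 0.08   0.0799 0.0796 0.0794 0.0792] xy [ 0.5701 -0.2697] F [ 0.15 -0.25 -1.62] Fzs [-1.6 -1.1 -1.3 -1.5 -1.5 -2.2 -2.1] tilt [ 0.0007 -0.0004] op 0.0391
D 20.07 L 0.48 c 19.69
```

View pics/d18.png

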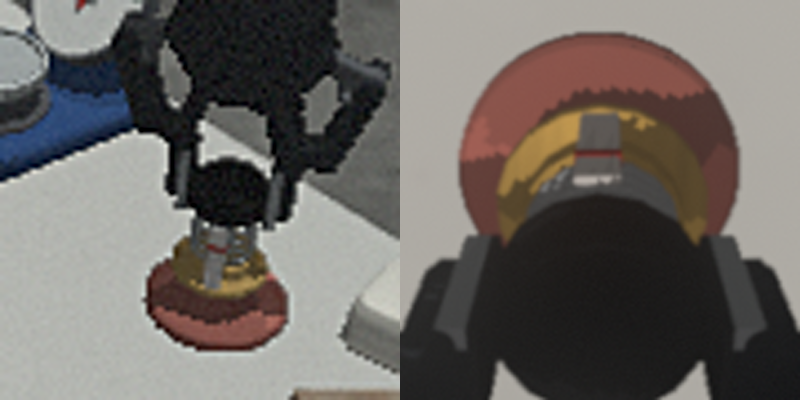

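View pics/t18.png

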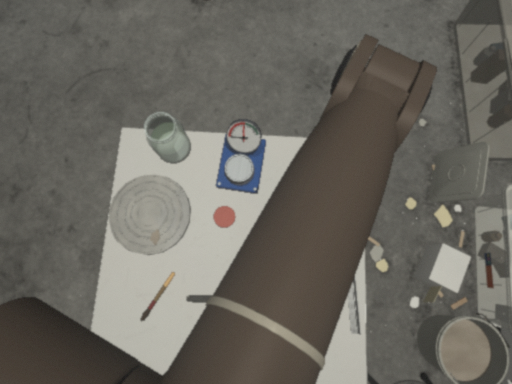

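>>> step_arm(
  motion=[
    {"xyz": [0, 0, 0.008], "yaw": 0, "fingers": 0.3},
    {"xyz": [0, 0, 0.005], "yaw": 0, "fingers": 0.3},
    {"xyz": [0, 0, 0.001], "yaw": 0, "fingers": 0.3},
    {"xyz": [0, 0, 0], "yaw": 0, "fingers": 0.3},
    {"xyz": [0, 0, 0.001], "yaw": 0, "fingers": 0.3},
    {"xyz": [0, 0, 0.001], "yaw": 0, "fingers": 0.3},
    {"xyz": [0, 0, 0], "yaw": 0, "fingers": 0.3},
    {"xyz": [0, 0, 0], "yaw": 0, "fingers": 0.3},
  ],
)

```text
clock: 23.8
position: [0.5699, -0.2696, 0.0627]
tool_rot: [1.573, 2.719, 0.0]
wrist_force: [-0.3, -0.2, -1.7]
opening: 0.0389
```

```bash
python3 m.py 19
```

```text
24.1 z [0.0627 0.0628 0.0627 0.0628 0.0627 0.0628 0.0627] xy [ 0.5699 -0.2695] F [-0.17 -0.09 -1.71] Fzs [-1.7 -2.1 -1.5 -2.  -1.6 -1.7 -1.3] tilt [-0. -0.] op 0.0388
D 36.76 L 0.39 c 36.45
```

>>> step_arm(
  motion=[
    {"xyz": [0, 0, 0.0005], "yaw": 0, "fingers": 0.3},
    {"xyz": [0, 0, 0.0005], "yaw": 0, "fingers": 0.3},
    {"xyz": [0, 0, 0.0005], "yaw": 0, "fingers": 0.3},
    {"xyz": [0, 0, 0], "yaw": 0, "fingers": 0.3},
    {"xyz": [0, 0, 0], "yaw": 0, "fingers": 0.3},
  ],
)

```text
clock: 24.72
position: [0.5699, -0.2695, 0.0614]
tool_rot: [1.573, 2.719, 0.0]
wrist_force: [-1.0, 0.9, 0.7]
opening: 0.0391
```

```bash
python3 m.py 20; python3 -c "
import cv2,numpy as np
f=lambda p,a,b,c,d:cv2.resize(cv2.imread(p)[a:b,c:d],(400,400),interpolation=cv2.INTER_CUBIC)
cv2.imwrite('pics/d20.png',np.hstack([f('pics/s20.png',190,260,280,350),f('pics/w20.png',150,300,185,335)]))"
```

```text
25.02 z [0.0614 0.0614 0.0614 0.0614 0.0614 0.0613 0.0614] xy [ 0.57   -0.2695] F [-0.83  0.86  1.26] Fzs [0.7 1.4 0.9 1.7 0.7 1.7 1.6] tilt [ 0.0002 -0.    ] op 0.039
D 38.13 L 3.36 c 35.44
```

View pics/d20.png

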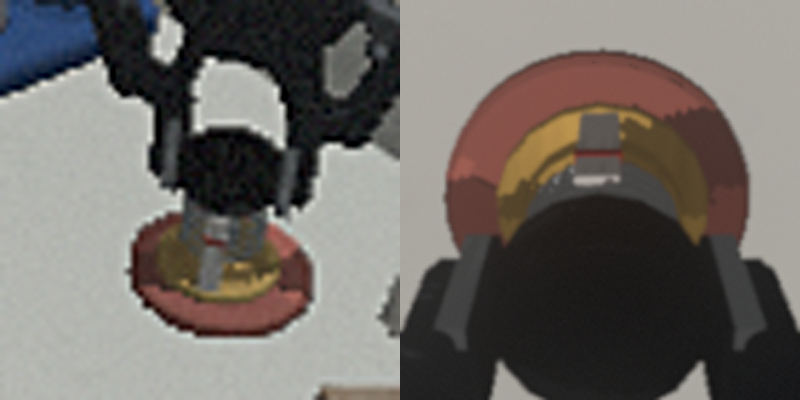

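On the tile, centred, lightly in contact. Release and rise.

>>> step_arm(
  motion=[
    {"xyz": [0, 0, -0.0003], "yaw": 0, "fingers": 0.3},
    {"xyz": [0, 0, 0], "yaw": 0, "fingers": 0.6},
    {"xyz": [0, 0, 0], "yaw": 0, "fingers": 0.8},
    {"xyz": [0, 0, 0], "yaw": 0, "fingers": 0.9},
    {"xyz": [0, 0, 0], "yaw": 0, "fingers": 0.9},
    {"xyz": [0, 0, -0.02], "yaw": 0, "fingers": 0.9},
    {"xyz": [0, 0, -0.05], "yaw": 0, "fingers": 0.9},
    {"xyz": [0, 0, -0.06], "yaw": 0, "fingers": 0.9},
    {"xyz": [0, 0, -0.05], "yaw": 0, "fingers": 0.9},
    {"xyz": [0, 0, 0], "yaw": 0, "fingers": 0.9},
  ],
)

```text
clock: 26.28
position: [0.5716, -0.2703, 0.2468]
tool_rot: [1.569, 2.712, 0.001]
wrist_force: [0.9, -0.8, -1.1]
opening: 0.0772
```

```bash
python3 m.py 21; python3 -c "
import cv2,numpy as np
f=lambda p,a,b,c,d:cv2.resize(cv2.imread(p)[a:b,c:d],(400,400),interpolation=cv2.INTER_CUBIC)
cv2.imwrite('pics/d21.png',np.hstack([f('pics/s21.png',140,260,250,370),f('pics/w21.png',100,300,160,360)]))"
```

```text
26.57 z [0.2468 0.2438 0.2417 0.2405 0.2398 0.2396 0.2396] xy [ 0.5693 -0.2693] F [ 0.48  0.11 -0.33] Fzs [-1.1 -0.3 -0.2 -0.6 -0.6  0.3  0.1] tilt [-0.0028  0.0013] op 0.0768
D -140.19 L 1.77 c -141.6
```

View pics/d21.png

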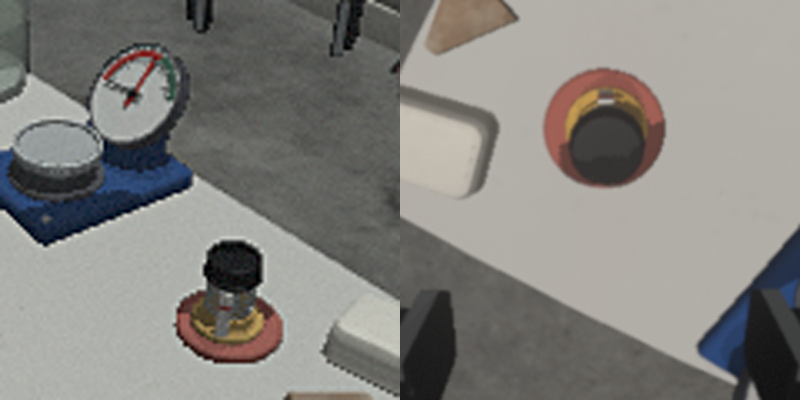

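```bash
python3 -c "
from rig import ctrl
print(ctrl.job_done())"
```

```text
the job is handed in; nothing more can be done
None
```

I tested the spring and stood it on the 78 mm red tile, because the peak hand stayed in the red sector. The job was handed in at about 27 s; no verdict was reported.

- **Pressing:** I pressed the cap about 12 mm (my estimates range from 11.8 to 12.5 mm) and held it for about 1.5 s. I then let it up, opened the fingers completely and left it standing free on the plate.
- **Dial reading:** A close wrist-camera view put the red peak hand about 0.11 rad before the red/green border, or about 1.58 rad (12.2 N). In that view the black hand showed 0.2 rad for the spring's own weight, which is what it should show. I went by this view.
- **Disagreements:** The scene camera put the peak hand closer to the border, at about 1.63–1.68 rad. The wrist force suggested about 13.2 N (1.71 rad), just over the border. The red tile is right at all of these readings, since it is accepted up to 1.77 rad.
- **Last check:** The final pictures show the spring upright and about in the middle of the red tile. The arm is well clear above it, and the plaster block and wedge look untouched. I did not measure the spring's final offset from the tile centre.

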